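Size an egg ring on the stepped cone and put it away in the dish of its size

TASK

Pick up the egg ring that lies on the round cork mat, slide it gently, plain face first, down the leaning sizing cone until it is fully home on the step where it stops, and read that step's colour. Then take it off and lay it, black face up, flat in the pocket of the dish of that same colour, setting it down rather than dropping it. Leave the two rings on the board and everything else on the bench where they are.

Things in the scene. Friction and masses are not known exactly. Their poses are not given: they have to be found in the camera images.
- ring_a: Egg ring: short aluminium tube, 68 mm outside, 28 mm tall, about 90 g, the top 4 mm black (black face up at the start). Its bore is 40, 49 or 58 mm, different in each of the three rings; which has which is not told. Origin: centre of the plain bottom face; z: the ring's axis, towards the black face. One ring starts on the cork mat, two on the straw-coloured board.
- ring_b: Egg ring: short aluminium tube, 68 mm outside, 28 mm tall, about 90 g, the top 4 mm black (black face up at the start). Its bore is 40, 49 or 58 mm, different in each of the three rings; which has which is not told. Origin: centre of the plain bottom face; z: the ring's axis, towards the black face. One ring starts on the cork mat, two on the straw-coloured board.
- ring_c: Egg ring: short aluminium tube, 68 mm outside, 28 mm tall, about 90 g, the top 4 mm black (black face up at the start). Its bore is 40, 49 or 58 mm, different in each of the three rings; which has which is not told. Origin: centre of the plain bottom face; z: the ring's axis, towards the black face. One ring starts on the cork mat, two on the straw-coloured board.
- cone: Fixed stepped, tapered sizing cone, leaning 30 degrees from vertical towards the robot. Origin: on its axis, level with the red shoulder; z: along the axis to the tip; y: horizontal. Flat shoulders at z = 44 (yellow), 22 (blue) and 0 mm (red), tip at 69 mm. A ring 2 to 3 mm off the axis may catch on a shoulder that it should pass: shift it sideways 2 to 3 mm under light pressure to be sure.
- stand: Fixed dark steel foot of the cone, 130 x 130 mm, 12 mm thick. Origin: centre of its underside, on the bench; the cone's axis leans towards its -x side.
- mat: Fixed round cork mat, 120 mm across, 6 mm thick; origin: centre of its underside. The ring to be sized starts on it, within 15 mm of its centre.
- board: Fixed straw-coloured board, 85 x 170 mm, 6 mm thick; origin: centre of its underside. Two rings that are to be left alone lie on it, their centres about 42 mm either side of its centre.
- lunch_box: Navy lunch box with grey clip latches, 120 x 210 x 62 mm, loose; origin: centre of its underside. Bystander.
- onigiri_mould: White triangular onigiri mould, sides about 95 mm, 34 mm tall, loose; origin: centre of its underside. Bystander.
- chopstick_case: Clear chopstick case with its cover off, a bamboo pair lying fixed in it, 30 x 235 x 18 mm, loose; origin: centre of its underside. Bystander.
- mug: Blue ceramic mug, 80 mm across, 85 mm tall, loose; origin: centre of its underside. Bystander.
- tea_tin: Green tea tin, 72 mm across, 100 mm tall, loose; origin: centre of its underside. Bystander.
- dish_yellow: Yellow storage dish, fixed, 96 mm across and 10 mm tall, with a round pocket 77 mm across and 6 mm deep (its floor is 4 mm above the bench). Origin: centre of the underside; z up.
- dish_blue: Blue storage dish, fixed, 96 mm across and 10 mm tall, with a round pocket 77 mm across and 6 mm deep (its floor is 4 mm above the bench). Origin: centre of the underside; z up.
- dish_red: Red storage dish, fixed, 96 mm across and 10 mm tall, with a round pocket 77 mm across and 6 mm deep (its floor is 4 mm above the bench). Origin: centre of the underside; z up.
- tip (a point): Tip of the cone's white nose, on the axis. The nose is 16 mm across here and widens to 37 mm at the yellow shoulder 25 mm below.
- step_yellow (a point): Yellow shoulder, on the cone's axis. A 40 mm bore rests here: the ring's origin then lies at this point. The yellow step below is 42.5 mm across at its bevelled top edge, 46 mm at the blue shoulder 22 mm further down.
- step_blue (a point): Blue shoulder, on the cone's axis. A 49 mm bore rests here: the ring's origin then lies at this point. The blue step below is 51.5 mm across at its bevelled top edge, 55 mm at the red shoulder 22 mm further down.
- step_red (a point): Red shoulder (the cone's origin). A 58 mm bore rests here: the ring's origin then lies at this point. The red step is 63 mm across and 24 mm tall, on a 32 mm stem, 61 mm long, that rises from the foot.
Things that resemble listed ones, but are neither listed nor needed, are in the scene too. What is shaped like the ring_b but pink is not meant.

How it is judged:
By the outcome, as a careful person would: the job done as asked, in the order asked, and still so for the second after the job is handed in, with the robot touching nothing.
It also fails if it takes over 58 s, if anything falls off the work surface, if the arm or the gripper's body presses on something with over 40 N, if the wrist force passes 120 N, or if a joint passes its speed limit or range.

ROBOT

A 6-joint arm with a two-finger parallel gripper is mounted at the origin on the work surface. World frame = base frame: x ahead of the robot, y to its left, z up, the work surface at z = 0. Lengths are in m, angles in rad, forces in N, time in s.
With the tool pointing down it reaches from about 0.3 to 0.775 m from the base axis. Payload 14.6 kg.
Tool frame: the origin (TCP) lies at the very end of the fingers, on their centre line; the grasp point (between the pads) lies r.grip_point_offset behind it (r.grip_point_offset is the distance from the TCP to the grasp point, in m); z points along the fingers, y is the line along which they close (so a half turn about z gives the same grasp; the last joint's range is limited). The gripper opens to 94 mm and grips with 3 to 60 N. Pads are 16 mm wide; open, the fingers measure 119 mm over their backs; the gripper's body (75 mm by 177 mm) begins 78 mm behind the grasp point.
Start: joints at [1.033, 0.3, 1.521, -0, 1.321, -0.067], TCP at [0.249, 0.49, 0.205] pointing down, gripper open.
Joint ranges: [-3.03, 3.03], [-0.79, 2.21], [0.23, 2.52], [-1.04, 4.18], [0, 3.07], [-2.55, 2.55]. Speed limits (rad/s): [2.22, 2.22, 2.57, 3.14, 3.14, 3.14].

INTERFACE

Orientations are given as a rotation vector (axis times angle).
In Python, from cell import r gives the robot as it stands.
- The arm moves only by the shell command python3 -m handwheel 'ROWS' [OPENING] [FORCE]. ROWS is JSON, a list of rows, each a list of 4 numbers: the shift along the tool's x, y, z in m, then the turn about the tool's z in degrees. A call has 1 to 5 rows; each row shifts and turns the commanded pose from where the row before left it, along the tool's axes as they then stand; what a row does not reach is not made up. A row lasts 1/10 s, in which the tool goes at most 50 mm and 8.59 degrees, less where a joint would pass 70% of its speed; a pose out of reach is approached as far as the arm can. A call is refused whole if a number of a shift passes 0.05 or a number of a turn 8.59, either way. A call with a gripper value outside its range is refused whole. OPENING is the closure in counts, from 0 (fully open) to 255 (shut), set as the call begins (- or left out, the last holds). The fingers move at their own pace and stop on an object; FORCE is the grip in N (left out, the last holds). Time passes only in rows, so rows that do not move let the fingers close. It gives the time, the measured TCP pose, the force, the opening and the grip force at its end, in the units of the state.
- r.get_state(): the state, without advancing time (a new reading comes with each control period).
- r.capture(name): name is "side" or "top" or "wrist"; returns a dict with "image" (420x560x3 uint8, red, green, blue), "intrinsics" (3x3 intrinsics, pixels), "R" (3x3) and "t" (3): a world point X has camera coordinates R X + t. Camera axes: x right, y down, z forward; pixel columns grow to the right and rows downward; lengths in m; the calibration is good to about 2 mm. The wrist camera is an equidistant fisheye: a pixel r from the principal point sees the ray r / f radians off the axis. A picture is of the moment at which its call begins. There is no depth.
- r.finish_job(): hands the job in; it is judged then, once.
The state is a dict: "t": time; "q": joint angles; "qvel": joint speeds; "joint_torque": joint torques, N m; "eef_pos": TCP position; "tool_rot": TCP orientation; "force": force on the tool from outside, world axes, zero at the start; "wrist_torque": the same for the moment, N m; "finger_gap": finger opening in m; "grip_force": force on a finger pad.
Only numpy, scipy, OpenCV 4.12 (cv2) and the standard library are available. Lean on these libraries where they do the work, as an engineer would, in place of code of your own. Each camera call takes 0.05 s, during which the arm holds its last target. There are 200 camera calls.

## Working session

There is one attempt and no reset: what is moved stays moved. The work goes in short steps, Python scripts to look and compute and a shell command to move; the robot and the scene stay as the last step left them, time stands still between calls to the robot, and variables do not carry over. Pictures are saved under pics/ and viewed, at most 10 in all, crops included, and the job is handed in when it is done.

```bash
mkdir -p pics; ls; cat > h.py <<'E'
import numpy as np, cv2
from cell import r
def snap(cam,name):
    c=r.capture(cam); cv2.imwrite(f'pics/{name}.png',c['image'][:,:,::-1]); np.savez(f'pics/{name}.npz',K=c['intrinsics'],R=c['R'],t=c['t']); return c
def ray(c,u,v,fish=False):
    K=np.array(c['K'] if 'K' in c else c['intrinsics']);R=np.array(c['R']);t=np.array(c['t'])
    x=(u-K[0,2])/K[0,0];y=(v-K[1,2])/K[1,1]
    if fish:
        a=np.hypot(x,y); d=np.array([np.sin(a)*x/max(a,1e-9),np.sin(a)*y/max(a,1e-9),np.cos(a)])
    else: d=np.array([x,y,1.])
    return -R.T@t, R.T@d
def atz(c,u,v,z,fish=False):
    o,d=ray(c,u,v,fish); return o+d*(z-o[2])/d[2]
def proj(c,X,fish=False):
    K=np.array(c['K'] if 'K' in c else c['intrinsics']);R=np.array(c['R']);t=np.array(c['t'])
    p=R@np.array(X)+t
    if fish:
        a=np.arctan2(np.hypot(p[0],p[1]),p[2]);s=a/max(np.hypot(p[0],p[1]),1e-9);return np.array([K[0,0]*p[0]*s+K[0,2],K[1,1]*p[1]*s+K[1,2]])
    return np.array([K[0,0]*p[0]/p[2]+K[0,2],K[1,1]*p[1]/p[2]+K[1,2]])
def load(n): return np.load(f'pics/{n}.npz')
E
python3 - <<'E'
from h import *
a=snap('top','top0')['image'];b=snap('side','side0')['image'];snap('wrist','wrist0')
s=r.get_state()
for k in s: print(k,np.round(s[k],3))
print(r.grip_point_offset)
for n in ('top0','side0','wrist0'):
    c=load(n);print(n,np.round(c['K'],1).tolist(),np.round(-c['R'].T@c['t'],3),np.round(c['R'],2).tolist())
E
```

```text
pics
t 0.15
q [ 1.033  0.3    1.521 -0.     1.321 -0.067]
qvel [ 0.001 -0.003 -0.003 -0.     0.    -0.001]
joint_torque [-2.0000e-03 -5.3196e+01 -3.5283e+01  7.1000e-02  2.4000e-02 -0.0000e+00]
eef_pos [0.249 0.49  0.205]
tool_rot [-7.330e-01 -3.055e+00  1.000e-03]
force [ 1.002 -0.415 -0.315]
wrist_torque [-0.022 -0.017  0.036]
grip_force 0.0
finger_gap 0.094
0.0188
top0 [[388.4, 0.0, 275.2], [0.0, 388.4, 215.1], [0.0, 0.0, 1.0]] [ 0.344 -0.056  1.068] [[0.03, -1.0, -0.0], [-0.97, -0.03, -0.24], [0.24, 0.01, -0.97]]
side0 [[400.5, 0.0, 276.6], [0.0, 400.5, 213.9], [0.0, 0.0, 1.0]] [ 0.235 -0.825  0.878] [[0.91, -0.42, 0.0], [-0.28, -0.62, -0.74], [0.31, 0.67, -0.68]]
wrist0 [[325.2, 0.0, 283.1], [0.0, 325.2, 207.4], [0.0, 0.0, 1.0]] [0.181 0.525 0.384] [[0.45, 0.89, -0.0], [0.86, -0.44, 0.26], [0.23, -0.12, -0.96]]
```

View pics/top0.png

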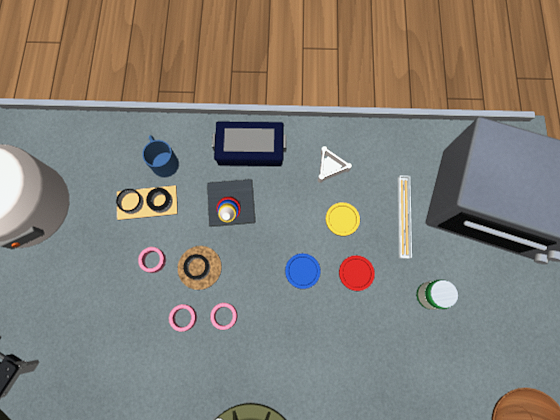

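View pics/side0.png

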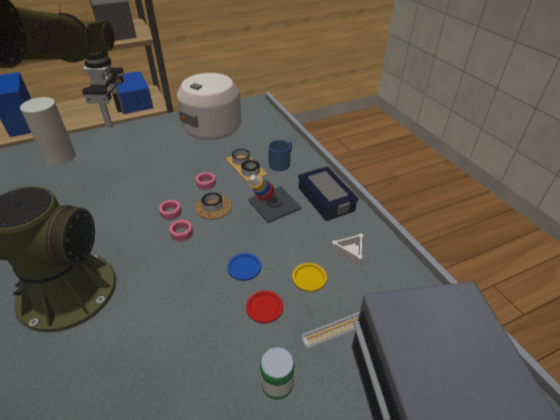

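Top view: target ring on the cork mat at ~(196,267), cone on its stand at ~(228,208), dishes blue (303,271), red (357,273), yellow (343,219). Side view agrees; the pink rings are decoys. Now I'll turn these into positions.

```bash
python3 - <<'E'
from h import *
for n in ('top0','side0'):
    c=load(n);im=cv2.imread(f'pics/{n}.png');hsv=cv2.cvtColor(im,cv2.COLOR_BGR2HSV)
    def comps(lo,hi,amin=60):
        m=cv2.inRange(hsv,np.array(lo),np.array(hi));k,l,s,ce=cv2.connectedComponentsWithStats(m)
        return [(s[i],ce[i],l==i) for i in range(1,k) if s[i][4]>amin]
    for col,lo,hi in (('yellow',(20,150,100),(32,255,255)),('blue',(105,150,100),(120,255,255)),('red',(0,200,80),(5,255,255))):
        for s,ce,m in comps(lo,hi,300):
            cn=max(cv2.findContours(m.astype(np.uint8),cv2.RETR_EXTERNAL,cv2.CHAIN_APPROX_NONE)[0],key=len)
            if s[4]<4000:
                e=cv2.fitEllipse(cn); print(n,col,s.tolist(),np.round(e[0],1),np.round(atz(c,*e[0],.01),4))
top=cv2.imread('pics/top0.png');side=cv2.imread('pics/side0.png')
A=cv2.resize(top[165:335,110:270],None,fx=4,fy=4,interpolation=cv2.INTER_CUBIC)[:600]
A=cv2.resize(top[175:290,170:270],None,fx=5,fy=5,interpolation=cv2.INTER_CUBIC)
B=cv2.resize(side[165:225,190:305],None,fx=6,fy=6,interpolation=cv2.INTER_CUBIC)[:,:690]
h=max(A.shape[0],B.shape[0]);
cv2.imwrite('pics/cropA.png',A);cv2.imwrite('pics/cropB.png',B)
E
```

```text
top0 yellow [326, 203, 34, 33, 875] [342.2 218.8] [ 0.6053 -0.2329  0.01  ]
top0 blue [285, 254, 35, 35, 956] [302.4 270.7] [ 0.4573 -0.1231  0.01  ]
top0 red [339, 256, 35, 34, 933] [356.2 272.7] [ 0.4561 -0.2686  0.01  ]
side0 yellow [292, 263, 35, 29, 781] [309.  276.7] [ 0.6061 -0.2383  0.01  ]
side0 blue [0, 73, 19, 22, 361] [ 9.  83.2] [-0.1675  1.4492  0.01  ]
side0 blue [117, 72, 31, 22, 430] [132.3  82.8] [0.3864 1.1983 0.01  ]
side0 blue [228, 253, 33, 27, 692] [243.8 266. ] [ 0.4583 -0.128   0.01  ]
side0 red [247, 292, 35, 30, 737] [264.5 306.7] [ 0.457  -0.2758  0.01  ]
```

View pics/cropA.png

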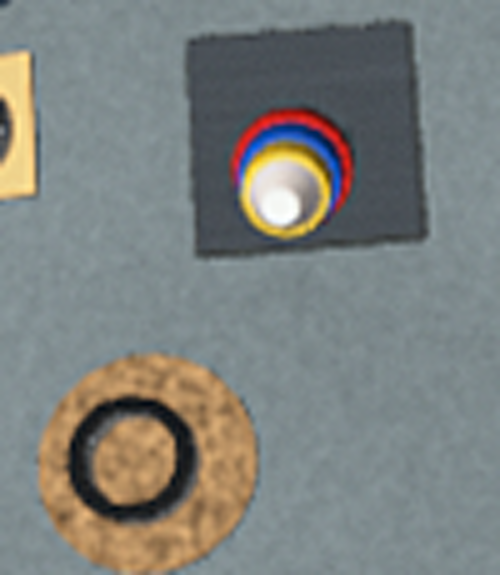

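View pics/cropB.png

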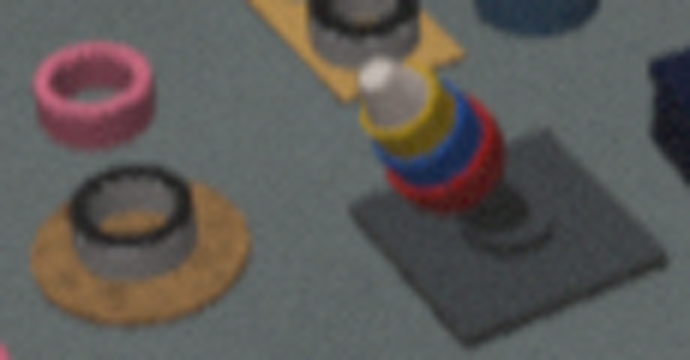

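CropA: ring top centred at crop (132,459), cone tip at (282,205), and the stand's corners are clear. CropB: tip at (378,75), ring top at (130,204). Next I'll triangulate both.

```bash
python3 - <<'E'
from h import *
T=load('top0');S=load('side0')
a=lambda x,y:(170+(x+.5)/5-.5,175+(y+.5)/5-.5); b=lambda x,y:(190+(x+.5)/6-.5,165+(y+.5)/6-.5)
def tri(p,q):
    o1,d1=ray(T,*p);o2,d2=ray(S,*q);s=np.linalg.lstsq(np.stack([d1,-d2],1),o2-o1,rcond=None)[0]
    A=o1+s[0]*d1;B=o2+s[1]*d2;return np.round((A+B)/2,4),np.round(np.linalg.norm(A-B),4)
print('tip',tri(a(282,205),b(378,75)),atz(T,*a(282,205),.145),atz(S,*b(378,75),.145))
print('ring',tri(a(132.5,459.5),b(130,204)),atz(T,*a(132.5,459.5),.034),atz(S,*b(130,204),.034))
P=np.array([atz(T,*a(*p),.012) for p in ((188,40),(411,22),(427,238),(197,256))]);print(P.round(4),P.mean(0).round(4))
Q=np.array([atz(S,*b(*p),.012) for p in ((350,213),(548,130),(665,262),(472,340))]);print(Q.round(4),Q.mean(0).round(4))
for P in (P,Q):
  for i in range(4):
    d=P[(i+1)%4]-P[i];print(np.degrees(np.arctan2(d[1],d[0])).round(1),end=' ')
E
```

```text
tip (array([0.5729, 0.0741, 0.1448]), np.float64(0.0016)) [0.57206252 0.07421588 0.145     ] [0.57370606 0.07393359 0.145     ]
ring (array([0.4588, 0.161 , 0.0337]), np.float64(0.0019)) [0.45785354 0.1610635  0.034     ] [0.45975115 0.16060006 0.034     ]
[[0.7008 0.1527 0.012 ]
 [0.7153 0.0253 0.012 ]
 [0.5882 0.0109 0.012 ]
 [0.5743 0.1386 0.012 ]] [0.6446 0.0819 0.012 ]
[[0.5735 0.1279 0.012 ]
 [0.704  0.1481 0.012 ]
 [0.7127 0.0188 0.012 ]
 [0.5933 0.0069 0.012 ]] [0.6459 0.0754 0.012 ]
-83.5 -173.5 96.2 6.4 8.8 -86.2 -174.3 99.3
```

```bash
python3 -m handwheel '[[0,0,0,-8.4],[0,0,0,-8.4],[0,0,0,-8.4],[0,0,0,-8.3]]' 0 10 
python3 -m handwheel '[[-0.0215,-0.0438,0,0],[-0.0215,-0.0438,0,0],[-0.0215,-0.0438,0,0],[-0.0215,-0.0438,0,0]]'
python3 -m handwheel '[[-0.0215,-0.0438,0,0],[-0.0215,-0.0438,0,0],[-0.0215,-0.0438,0,0],[-0.0215,-0.0438,0,0],[0,0,0.04,0]]'
python3 -m handwheel '[[0,0,0.04,0],[0,0,0,0],[0,0,0,0]]'
cat >> h.py <<'E'
def st():
    from scipy.spatial.transform import Rotation as Ro
    s=r.get_state();R=Ro.from_rotvec(s['tool_rot']).as_matrix();p=np.array(s['eef_pos']);return s,p,R
def need(X,n=''):
    s,p,R=st();print(n,'tool shift',np.round(R.T@(np.array(X)-p),4))
E
python3 - <<'E'
from h import *
s,p,R=st();print(p.round(4),R.round(3).tolist(),s['t'],s['q'])
need([.4588,.161,.10],'ring')
snap('wrist','w1')
E
```

```text
t: 0.55
eef_pos: [0.2494, 0.4901, 0.2052]
tool_rot: [0.188, -3.136, 0.001]
force: [-0.9, -0.1, -0.8]
finger_gap: 0.0942
grip_force: 0.0
t: 0.95
eef_pos: [0.3553, 0.3242, 0.2053]
tool_rot: [0.18, -3.136, 0.0]
force: [0.8, 0.2, 0.2]
finger_gap: 0.0936
grip_force: 0.0
t: 1.45
eef_pos: [0.4644, 0.158, 0.1686]
tool_rot: [-0.171, 3.129, 0.001]
force: [1.5, 0.4, -1.4]
finger_gap: 0.0942
grip_force: 0.0
t: 1.75
eef_pos: [0.4603, 0.1618, 0.1263]
tool_rot: [0.179, -3.136, 0.0]
force: [-0.3, 0.0, 0.3]
finger_gap: 0.0936
grip_force: 0.0
[0.4603 0.1618 0.1263] [[-0.993, -0.114, -0.001], [-0.114, 0.993, -0.0], [0.001, -0.0, -1.0]] 1.75 [ 2.62825265e-01  2.47615154e-01  1.78376883e+00  2.42256896e-05
  1.11072678e+00 -1.42206210e+00]
ring tool shift [ 0.0016 -0.0006  0.0263]
```

View pics/w1.png

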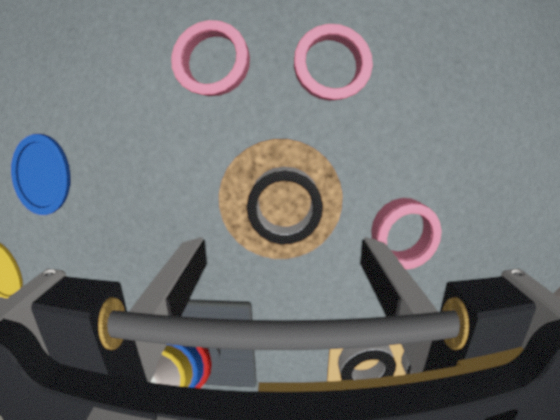

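The wrist view shows the ring's black top centred at about (285,206), between the fingers. I'll work out its position from this.

```bash
python3 - <<'E'
from h import *
c=load('w1');im=cv2.imread('pics/w1.png')
m=(im.max(2)<60).astype(np.uint8);k,l,s,ce=cv2.connectedComponentsWithStats(m)
i=l[206,250] or l[206,252]
pts=np.argwhere(l==i)[:,::-1].astype(np.float32);hull=cv2.convexHull(pts)[:,0]
X=np.array([atz(c,*q,.034,True)[:2] for q in hull]).astype(np.float32)
print(s[i],cv2.minEnclosingCircle(X),-c['R'].T@c['t'])
lst=[atz(c,u,v,.034,True) for u,v in pts];ctr=np.array(cv2.minEnclosingCircle(X)[0])
d=np.hypot(*(np.array(lst)[:,:2]-ctr).T);print('radii',np.percentile(d,[1,5,50,95,99]))
need([*ctr,.016],'ring')
E
```

```text
[ 248  172   74   72 1559] ((0.45816120505332947, 0.16268067061901093), 0.032529059797525406) [0.38386631 0.15324465 0.30559974]
radii [0.02526699 0.02569285 0.02893477 0.03180843 0.03217466]
ring tool shift [0.0028 0.001  0.1112]
```

```bash
python3 -m handwheel '[[0.002,0,0.03,0],[0,0,0.03,0],[0,0,0.03,0],[0,0,0.02,0],[0,0,0,0]]'
python3 -m handwheel '[[0,0,0,0],[0,0,0,0],[0,0,0,0],[0,0,0,0],[0,0,0,0]]' 255 10
python3 -m handwheel '[[0,0,0,0],[0,0,0,0],[0,0,-0.01,0],[0,0,-0.03,0],[0,0,-0.04,0]]'
python3 -m handwheel '[[0,0,-0.05,0],[0,0,-0.04,0],[0,0,0,0]]'
python3 - <<'E'
from h import *
s,p,R=st();print(p.round(4),s['t'],s['finger_gap'],s['grip_force'],np.round(s['force'],2))
a=np.array([-.497,-.0566,.866]);tip=np.array([.5729,.0741,.1448]);print('tip rel tool',R.T@(tip-p))
E
```

```text
t: 2.3
eef_pos: [0.4581, 0.1616, 0.0153]
tool_rot: [0.18, -3.135, 0.0]
force: [-0.5, 0.6, 0.7]
finger_gap: 0.0939
grip_force: 0.0
t: 2.8
eef_pos: [0.4589, 0.1616, 0.0165]
tool_rot: [-0.179, 3.135, 0.001]
force: [-0.9, 0.2, 8.5]
finger_gap: 0.0687
grip_force: 10.0
t: 3.3
eef_pos: [0.4572, 0.1611, 0.0959]
tool_rot: [0.179, -3.134, 0.001]
force: [0.3, 0.8, -0.3]
finger_gap: 0.0688
grip_force: 10.0
t: 3.6
eef_pos: [0.46, 0.1618, 0.1914]
tool_rot: [-0.178, 3.128, 0.003]
force: [-0.5, 0.2, -0.5]
finger_gap: 0.0687
grip_force: 10.0
[0.46   0.1618 0.1914] 3.6 0.06871136506751736 9.99983582412824 [-0.49  0.16 -0.48]
tip rel tool [-0.10176733 -0.10008002  0.04739037]
```

```bash
python3 -m handwheel '[[-0.0235,-0.025,0,0],[-0.0235,-0.025,0,0],[-0.0235,-0.025,0,0],[-0.0233,-0.0251,0,0],[0,0,0.01,0]]'
python3 -m handwheel '[[0,0,0.01,0],[0,0,0,0],[0,0,0,0]]'
python3 - <<'E'
from h import *
s,p,R=st();print(p.round(4),s['t'])
tip=np.array([.5729,.0741,.1448]);print('tip rel tool',R.T@(tip-p))
c=snap('wrist','w2');print(proj(c,tip,True))
E
```

```text
t: 4.1
eef_pos: [0.5648, 0.0701, 0.1755]
tool_rot: [-0.175, 3.136, -0.001]
force: [-0.1, 0.2, -1.6]
finger_gap: 0.0684
grip_force: 10.0
t: 4.4
eef_pos: [0.5621, 0.0732, 0.1654]
tool_rot: [0.18, -3.136, -0.0]
force: [0.6, 0.3, -0.1]
finger_gap: 0.0684
grip_force: 10.0
[0.5621 0.0732 0.1654] 4.4
tip rel tool [-0.01080611 -0.00039085  0.02057288]
[281.97228684 255.09163178]
```

View pics/w2.png

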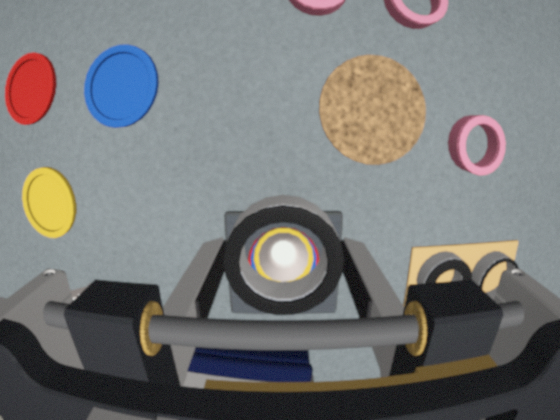

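The tip shows through the bore at (284,254), concentric with the ring in y. Now I'll slide it down gently along the axis.

```bash
python3 -m handwheel '[[-0.002,0,0.005,0],[-0.002,0,0.005,0],[-0.002,0,0.005,0],[-0.002,0,0.005,0],[0,0,0,0]]'
python3 -m handwheel '[[-0.0025,0,0.005,0],[-0.0025,0,0.005,0],[0,0,0,0]]'
python3 -m handwheel '[[-0.0025,0,0.005,0],[-0.0025,0,0.005,0],[0,0,0,0]]'
```

```text
t: 4.95
eef_pos: [0.5707, 0.0734, 0.1447]
tool_rot: [0.179, -3.136, 0.0]
force: [0.2, -0.2, -0.3]
finger_gap: 0.0684
grip_force: 10.0
t: 5.25
eef_pos: [0.5759, 0.074, 0.1346]
tool_rot: [0.179, -3.136, -0.0]
force: [2.2, 0.4, -0.3]
finger_gap: 0.0682
grip_force: 10.0
t: 5.55
eef_pos: [0.5807, 0.0746, 0.1246]
tool_rot: [0.179, -3.136, 0.0]
force: [2.0, 0.2, -0.6]
finger_gap: 0.0685
grip_force: 10.0
```

```bash
python3 -m handwheel '[[-0.0028,0,0.005,0],[0,0,0,0]]'
python3 -m handwheel '[[-0.0017,0,0.003,0],[0,0,0,0]]'
python3 -m handwheel '[[-0.0017,0,0.003,0],[0,0,0,0]]'
python3 -m handwheel '[[-0.0012,0,0.002,0],[0,0,0,0]]'
python3 - <<'E'
from h import *
s,p,R=st();print(p.round(4),s['t'],s['wrist_torque'])
c=snap('side','s3');d=snap('wrist','w3')
A=cv2.resize(c['image'][140:230,215:315,::-1],None,fx=4,fy=4,interpolation=cv2.INTER_CUBIC)
B=cv2.resize(d['image'][170:350,180:380,::-1],None,fx=2,fy=2,interpolation=cv2.INTER_CUBIC)
cv2.imwrite('pics/c3.png',np.hstack([A,B]))
E
```

```text
t: 5.75
eef_pos: [0.5833, 0.0748, 0.1197]
tool_rot: [0.179, -3.135, 0.0]
force: [-0.2, -0.0, 0.8]
finger_gap: 0.0684
grip_force: 10.0
t: 5.95
eef_pos: [0.585, 0.075, 0.1171]
tool_rot: [0.179, -3.136, 0.0]
force: [-1.4, -0.6, -0.6]
finger_gap: 0.0684
grip_force: 9.9
t: 6.15
eef_pos: [0.5867, 0.0755, 0.1144]
tool_rot: [0.179, -3.136, -0.0]
force: [-4.2, 0.5, 2.1]
finger_gap: 0.0679
grip_force: 10.0
t: 6.35
eef_pos: [0.588, 0.0758, 0.113]
tool_rot: [-0.179, 3.136, 0.001]
force: [-5.9, 1.3, 7.3]
finger_gap: 0.0679
grip_force: 10.0
[0.588  0.0758 0.113 ] 6.35 [ 0.38690646  1.0628224  -0.09500605]
```

View pics/c3.png

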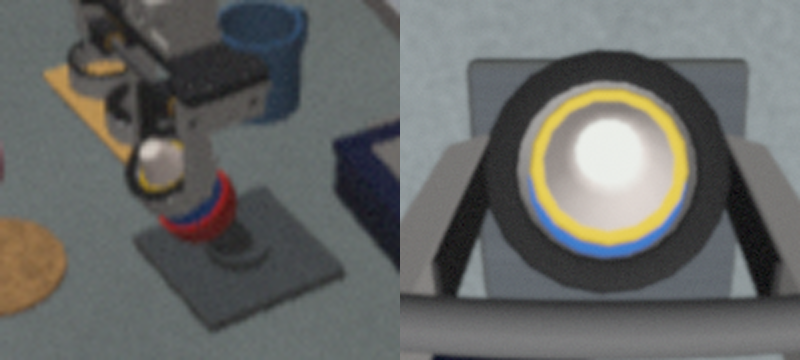

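Side crop (left): the ring is on the cone just above the blue/red steps. Wrist crop (right): the yellow shoulder and a blue sliver are inside the bore, and the bore/outside ratio is about 0.73, so 49 mm. I'll wiggle it under light pressure to seat it.

```bash
python3 -m handwheel '[[0,0.0025,0,0],[0,-0.0025,0.0005,0],[0,-0.0025,0,0],[0,0.0025,0,0],[0,0,0,0]]'
python3 -m handwheel '[[0.0025,0,0,0],[-0.0025,0,0,0],[-0.0025,0,0.0005,0],[0.0025,0,0,0],[0,0,0,0]]'
python3 -m handwheel '[[-0.0006,0,0.001,0],[0,0,0,0]]'
python3 - <<'E'
from h import *
s,p,R=st();print(p.round(4),s['t'],s['wrist_torque'])
E
```

```text
t: 6.95
eef_pos: [0.5881, 0.0754, 0.1127]
tool_rot: [-0.179, 3.136, -0.0]
force: [-5.2, -0.7, 8.5]
finger_gap: 0.0677
grip_force: 10.0
t: 7.45
eef_pos: [0.5879, 0.0754, 0.1113]
tool_rot: [-0.179, 3.136, 0.0]
force: [-0.9, -0.5, -0.1]
finger_gap: 0.0675
grip_force: 10.0
t: 7.65
eef_pos: [0.5885, 0.0755, 0.1106]
tool_rot: [0.179, -3.136, 0.0]
force: [-3.6, -1.9, 3.1]
finger_gap: 0.0677
grip_force: 10.0
[0.5885 0.0755 0.1106] 7.65 [-0.01773167  0.61663966 -0.08962735]
```

```bash
python3 -m handwheel '[[0,0,0,0],[0,0,0,0],[0,0,0,0],[0,0,0,0]]' 0 
python3 - <<'E'
from h import *
s,p,R=st();print(p.round(4),s['t'],s['force'])
d=snap('wrist','w4');c=snap('side','s4');t=snap('top','t4')
a=np.array([-.497,-.0566,.866]);O=np.array([.6072,.078,.085]);e1=np.cross([0,0,1],a);e1/=np.linalg.norm(e1);e2=np.cross(a,e1)
def circ(z,rad,cam,im,col,f,fx,off):
    pts=np.array([(proj(cam,O+a*z+rad*(np.cos(q)*e1+np.sin(q)*e2),f)-off+.5)*fx-.5 for q in np.linspace(0,6.283,90)])
    cv2.polylines(im,[np.round(pts).astype(int)],True,col,1)
out=[]
for cam,f,(x0,y0,w,h),fx in ((d,True,(200,180,160,150),3),(c,False,(235,160,60,75),6)):
    im=cv2.resize(np.ascontiguousarray(cam['image'][y0:y0+h,x0:x0+w,::-1]),None,fx=fx,fy=fx,interpolation=cv2.INTER_CUBIC)
    off=np.array([x0,y0])
    circ(.050,.034,cam,im,(0,255,0),f,fx,off);circ(.050,.0245,cam,im,(0,255,0),f,fx,off)
    circ(.022,.034,cam,im,(255,0,255),f,fx,off);circ(.069,.008,cam,im,(0,165,255),f,fx,off)
    circ(0,.0315,cam,im,(255,255,0),f,fx,off)
    out.append(im)
h=min(o.shape[0] for o in out);cv2.imwrite('pics/c4.png',np.hstack([o[:h] for o in out])[:, :800])
E
```

```text
t: 8.05
eef_pos: [0.5887, 0.0755, 0.1104]
tool_rot: [-0.179, 3.136, -0.0]
force: [-0.3, -0.0, 0.3]
finger_gap: 0.0935
grip_force: 0.0
[0.5887 0.0755 0.1104] 8.05 [-0.33090716 -0.01873046  0.27118764]
```

View pics/c4.png

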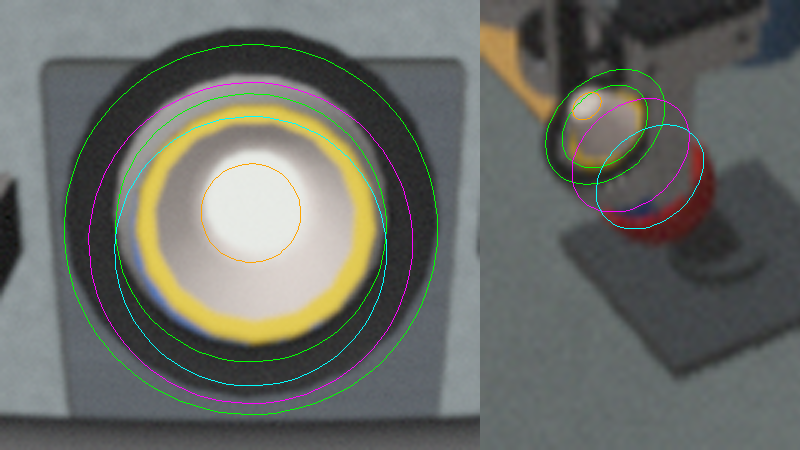

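Wrist crop: black face at centre (250,212), yellow shoulder at (257,224), and everything is consistent with a coaxial ring on the blue shoulder within play. I'll press once more, then compare the pose numerically.

```bash
python3 -m handwheel '[[0.0006,0,-0.001,0],[0,0,0,0],[0,0,0,0],[0,0,0,0]]' 255 10
python3 -m handwheel '[[-0.0006,0.002,0.001,0],[-0.0006,-0.002,0.001,0],[0,-0.002,0,0],[0,0.002,0,0],[0,0,0,0]]'
python3 -m handwheel '[[0,0,0,0],[0,0,0,0],[0,0,0,0],[0,0,0,0]]' 0
cat > fit.py <<'E'
from h import *
from scipy.optimize import least_squares
import sys
def cont(m):
    m=cv2.morphologyEx(m.astype(np.uint8),cv2.MORPH_OPEN,np.ones((3,3)));return m
def fit(n):
    c=load(n);im=cv2.imread(f'pics/{n}.png').astype(int);hsv=cv2.cvtColor(im.astype(np.uint8),cv2.COLOR_BGR2HSV)
    y=cv2.inRange(hsv,np.array((18,110,90)),np.array((35,255,255)));y[:190]=0;y[310:]=0;y[:,:200]=0;y[:,360:]=0
    yp=cv2.convexHull(np.argwhere(y>0)[:,::-1].astype(np.float32))[:,0]
    ye=cv2.fitEllipse(yp)
    # black outer edge: subpixel radial dark->light crossing around the yellow centre
    g=cv2.GaussianBlur(cv2.cvtColor(im.astype(np.uint8),cv2.COLOR_BGR2GRAY),(3,3),0).astype(np.float32)
    P=[]
    for q in np.linspace(0,2*np.pi,120,endpoint=False):
        rr=np.arange(40,75,.25);u=ye[0][0]+rr*np.cos(q);v=ye[0][1]-4+rr*np.sin(q)
        s=cv2.remap(g,u.astype(np.float32)[None],v.astype(np.float32)[None],cv2.INTER_LINEAR)[0]
        i=int(np.argmin(s)); j=np.argmax(s[i:]>(s[i]+70)/2) if s[i]<60 else 0
        k=np.argmax(s[i:]>62)
        if s[i]<55 and k>0:P.append((u[i+k],v[i+k]))
    P=np.array(P,np.float32);be=cv2.fitEllipseDirect(P)
    e=np.array([abs(cv2.pointPolygonTest(cv2.ellipse2Poly((0,0),(1,1),0,0,360,90),(0,0),False))*0 for _ in P])
    a=np.array([-.497,-.0566,.866]);O=np.array([.6072,.078,.085]);e1=np.cross([0,0,1],a);e1/=np.linalg.norm(e1);e2=np.cross(a,e1)
    def res(x,pts,rad,z):
        C=O+a*(z+x[2])+e1*x[0]+e2*x[1];th=np.linspace(0,2*np.pi,180,endpoint=False)
        nn=a+e1*x[3]+e2*x[4];nn/=np.linalg.norm(nn);f1=np.cross(e2,nn);f1/=np.linalg.norm(f1);f2=np.cross(nn,f1)
        Q=np.array([proj(c,C+rad*(np.cos(t)*f1+np.sin(t)*f2),True) for t in th])
        ctr=Q.mean(0);A=np.arctan2(*(Q-ctr).T[::-1]);o=np.argsort(A);R=np.hypot(*(Q-ctr).T)
        return np.hypot(*(pts-ctr).T)-np.interp(np.arctan2(*(pts-ctr).T[::-1]),A[o],R[o],period=2*np.pi)
    b=least_squares(res,np.zeros(5),args=(P,.034,.050),loss='soft_l1',f_scale=.5,x_scale=[.01,.01,.01,.1,.1])
    yy=least_squares(lambda x:res(np.r_[x,0,0],yp,.02125,.044),np.zeros(3),loss='soft_l1',f_scale=.5,x_scale=.01)
    print(n,'black',len(P),(b.x[:3]*1000).round(2),'mm tilt deg',np.degrees(b.x[3:]).round(1),'rms',np.sqrt((b.fun**2).mean()).round(2),'yellow mm',(yy.x*1000).round(2))
    print('   ellipses',np.round(be[0],2),np.round(be[1],2),np.round(ye[0],2),np.round(ye[1],2))
for n in sys.argv[1:]: fit(n)
E
python3 - <<'E'
from h import *
s,p,R=st();print(p.round(4),s['t']);snap('wrist','w5')
E
python3 fit.py w4 w5
```

```text
t: 8.6
eef_pos: [0.588, 0.0754, 0.1115]
tool_rot: [-0.179, 3.136, -0.0]
force: [-0.1, -0.9, 0.6]
finger_gap: 0.0673
grip_force: 10.0
t: 9.1
eef_pos: [0.5892, 0.0757, 0.1102]
tool_rot: [-0.179, 3.136, -0.0]
force: [-2.4, -1.1, 6.4]
finger_gap: 0.0669
grip_force: 9.9
t: 9.5
eef_pos: [0.5891, 0.0756, 0.1093]
tool_rot: [0.179, -3.136, -0.0]
force: [0.3, 0.2, 0.1]
finger_gap: 0.0931
grip_force: 0.0
[0.5891 0.0756 0.1093] 9.5
w4 black 120 [ 0.05 -3.8  -0.82] mm tilt deg [ 1.1 -3.8] rms 0.3 yellow mm [-1.05 -0.59  8.48]
   ellipses [283.25 250.21] [120.99 123.59] [285.09 253.8 ] [78.51 79.68]
w5 black 120 [-0.02 -3.9  -0.8 ] mm tilt deg [ 1.  -3.5] rms 0.3 yellow mm [-1.01 -0.47  9.05]
   ellipses [283.32 249.89] [121.89 124.4 ] [285.05 253.78] [79.25 80.51]
```

Nothing changed after the second press, so the ring is seated, but the fit hints at a 3–4° tilt. I'll check by touch: press lightly with closed fingers on the high rim.

```bash
python3 -m handwheel '[[0,0,-0.03,0],[0,0,-0.03,0],[0,0,-0.03,0],[-0.008,0,0,0],[-0.009,0,0,0]]' 
python3 -m handwheel '[[0,0,0,0],[0,0,0,0],[0,0,0.02,0],[0,0,0.015,0],[0,0,0.005,0]]' 255 10
python3 -m handwheel '[[0,0,0.003,0],[0,0,0,0]]'
python3 -m handwheel '[[0,0,0.003,0],[0,0,0,0]]'
python3 - <<'E'
from h import *
s,p,R=st();print(p.round(4),s['t'],s['force'],s['finger_gap'])
E
```

```text
t: 10.05
eef_pos: [0.6066, 0.0776, 0.1996]
tool_rot: [-0.179, 3.136, 0.0]
force: [-0.1, 0.2, -0.5]
finger_gap: 0.0939
grip_force: 0.0
t: 10.55
eef_pos: [0.6051, 0.0774, 0.1571]
tool_rot: [0.179, -3.133, 0.0]
force: [0.3, -0.5, -0.2]
finger_gap: 0.0574
grip_force: 0.0
t: 10.75
eef_pos: [0.6061, 0.0775, 0.1565]
tool_rot: [0.179, -3.136, 0.0]
force: [0.4, 0.3, 0.0]
finger_gap: 0.0415
grip_force: 0.0
t: 10.95
eef_pos: [0.6061, 0.0775, 0.1536]
tool_rot: [-0.179, 3.136, 0.0]
force: [0.1, -0.7, 0.2]
finger_gap: 0.0257
grip_force: 0.0
[0.6061 0.0775 0.1536] 10.95 [ 0.12206295 -0.73824638  0.23285453] 0.025657012855008463
```

```bash
python3 -m handwheel '[[0,0,0,0],[0,0,0,0],[0,0,0,0],[0,0,0.002,0],[0,0,0,0]]' | egrep 'pos|force|gap'
for i in 1 2; do :; done
python3 -m handwheel '[[0,0,0.002,0],[0,0,0,0]]' | egrep 'pos|force:'
python3 -m handwheel '[[0,0,0.002,0],[0,0,0,0]]' | egrep 'pos|force:'
python3 -m handwheel '[[0,0,0.002,0],[0,0,0,0]]' | egrep 'pos|force:'
```

```text
eef_pos: [0.606, 0.0775, 0.1511]
force: [0.3, 0.0, -0.3]
finger_gap: 0.0003
grip_force: 0.0
eef_pos: [0.606, 0.0775, 0.1491]
force: [-1.0, -0.4, -0.1]
grip_force: 0.0
eef_pos: [0.6061, 0.0775, 0.1472]
force: [0.1, 0.0, 0.5]
grip_force: 0.3
eef_pos: [0.6065, 0.0774, 0.1464]
force: [-2.6, -1.4, 8.1]
grip_force: 4.9
```

Contact is stiff (8 N within about 1 mm) at z≈0.1465, as predicted for a ring home on the blue shoulder, so the colour is **blue**. I'll regrip the ring and slide it off along the axis.

```bash
python3 -m handwheel '[[0,0,-0.02,0],[0,0,-0.035,0],[0.009,0,0,0],[0.009,0,0,0],[0,0,0,0]]' 0 | egrep 'pos|gap'
python3 -m handwheel '[[0,0,0,0],[0,0,0,0],[0,0,0,0],[0,0,0,0],[0,0,0,0]]' | egrep 'pos|gap'
python3 -m handwheel '[[0,0,0,0],[0,0,0.03,0],[0,0,0.03,0],[0,0,0.025,0],[0,0,0,0]]' | egrep 'pos|gap|force'
python3 - <<'E'
from h import *
need([.5875,.0755,.1135]);print(st()[0]['t'])
E
```

```text
eef_pos: [0.587, 0.0753, 0.1995]
finger_gap: 0.0371
eef_pos: [0.5882, 0.0755, 0.2003]
finger_gap: 0.0768
eef_pos: [0.5866, 0.0753, 0.1123]
force: [-0.6, -0.3, -0.0]
finger_gap: 0.0941
grip_force: 0.0
 tool shift [-0.0009  0.0001 -0.0012]
13.55
```

```bash
python3 -m handwheel '[[0,0,0,0],[0,0,0,0],[0,0,0,0],[0,0,0,0],[0,0,0,0]]' 255 12 | egrep 'pos|gap|force'
python3 -m handwheel '[[0.0025,0,-0.0043,0],[0.005,0,-0.0087,0],[0.005,0,-0.0087,0],[0,0,0,0]]' | egrep 'pos|gap|force'
python3 -m handwheel '[[0.01,0,-0.0173,0],[0.01,0,-0.0173,0],[0.01,0,-0.0173,0],[0,0,-0.02,0],[0,0,0,0]]' | egrep 'pos|gap|force'
python3 - <<'E'
from h import *
need([.458,-.1255,.10]);print(st()[0]['t'])
E
```

```text
eef_pos: [0.5886, 0.0755, 0.1164]
force: [-0.4, 0.1, 4.8]
finger_gap: 0.0666
grip_force: 12.0
eef_pos: [0.5755, 0.074, 0.1385]
force: [0.6, -0.1, -1.3]
finger_gap: 0.067
grip_force: 11.9
eef_pos: [0.5466, 0.0706, 0.2113]
force: [0.3, -0.7, -1.3]
finger_gap: 0.0666
grip_force: 11.9
 tool shift [ 0.1107 -0.1848  0.1109]
14.95
```

```bash
python3 -m handwheel '[[0.0277,-0.0462,0,0],[0.0277,-0.0462,0,0],[0.0277,-0.0462,0,0],[0.0276,-0.0462,0,0],[0,0,0.02,0]]' | egrep 'pos|gap|force'
python3 -m handwheel '[[0,0,0.02,0],[0,0,0.02,0],[0,0,0,0],[0,0,0,0]]' | egrep 'pos|gap|force'
python3 - <<'E'
from h import *
need([.458,-.1255,.10]);print(st()[0]['t'])
c=snap('wrist','w6');t=snap('top','t6');s=snap('side','s6')
A=cv2.resize(np.ascontiguousarray(c['image'][120:400,150:430,::-1]),None,fx=1.5,fy=1.5)
B=cv2.resize(s['image'][190:310,170:290,::-1],None,fx=3.5,fy=3.5,interpolation=cv2.INTER_CUBIC)[:420,:380]
cv2.imwrite('pics/c6.png',np.hstack([A,B]))
E
```

```text
eef_pos: [0.4622, -0.1158, 0.1896]
force: [1.5, 1.0, -0.1]
finger_gap: 0.0666
grip_force: 11.9
eef_pos: [0.4632, -0.1114, 0.1488]
force: [0.1, -0.8, -1.2]
finger_gap: 0.0669
grip_force: 11.9
 tool shift [ 0.0068 -0.0134  0.0488]
15.85
```

View pics/c6.png

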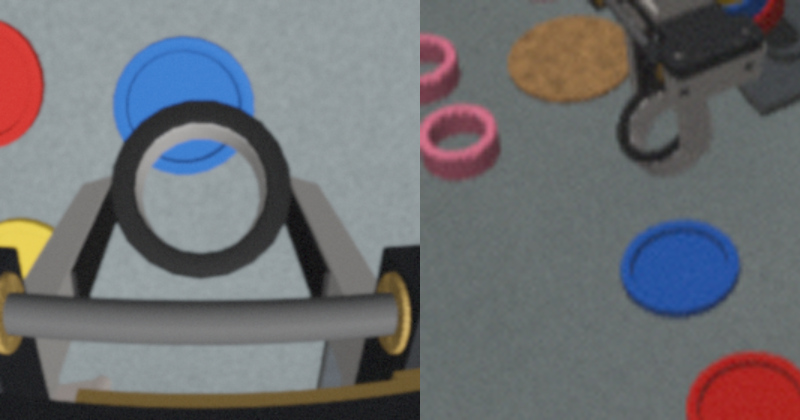

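Left crop: ring held, still tilted, with the blue dish below and ahead, centred at about (273,190) in the full image. Right crop: the side view confirms the tilt. Next: where the dish and the ring are relative to the tool.

```bash
python3 - <<'E'
from h import *
from scipy.optimize import least_squares
c=load('w6');im=cv2.imread('pics/w6.png');hsv=cv2.cvtColor(im,cv2.COLOR_BGR2HSV)
s,p,R=st()
m=cv2.inRange(hsv,np.array((100,130,90)),np.array((120,255,255)));k,l,ss,ce=cv2.connectedComponentsWithStats(m)
m[:130]=0;m[250:]=0;m[:,:210]=0;m[:,330:]=0
h=cv2.convexHull(np.argwhere(m>0)[:,::-1].astype(np.float32))[:,0]
X=np.array([atz(c,*q,.01,True)[:2] for q in h])
f=least_squares(lambda x:np.hypot(*(X-x[:2]).T)-.048,[.458,-.1255],loss='soft_l1',f_scale=.001)
print('dish',f.x.round(4),'rms',np.sqrt((f.fun**2).mean()).round(4))
need([*f.x,.10])
g=cv2.GaussianBlur(cv2.cvtColor(im,cv2.COLOR_BGR2GRAY),(3,3),0).astype(np.float32)
ctr=np.array([150+201/1.5,120+189/1.5]);P=[]
for q in np.linspace(0,2*np.pi,120,endpoint=False):
    rr=np.arange(38,75,.25);u=ctr[0]+rr*np.cos(q);v=ctr[1]+rr*np.sin(q)
    z=cv2.remap(g,u.astype(np.float32)[None],v.astype(np.float32)[None],cv2.INTER_LINEAR)[0]
    i=int(np.argmin(z[:110]));kk=np.argmax(z[i:]>66)
    if z[i]<58 and kk>0 and rr[i+kk]<66:P.append((u[i+kk],v[i+kk]))
P=np.array(P)
def res(x):
    th=np.linspace(0,2*np.pi,180,endpoint=False);n=np.array([np.sin(x[3]),x[4],np.cos(x[3])*-1]);n/=np.linalg.norm(n)
    f1=np.cross([0,1,0],n);f1/=np.linalg.norm(f1);f2=np.cross(n,f1)
    Q=np.array([proj(c,p+R@(x[:3]+.034*(np.cos(t)*f1+np.sin(t)*f2)),True) for t in th])
    k=Q.mean(0);A=np.arctan2(*(Q-k).T[::-1]);o=np.argsort(A);rd=np.hypot(*(Q-k).T)
    return np.hypot(*(P-k).T)-np.interp(np.arctan2(*(P-k).T[::-1]),A[o],rd[o],period=2*np.pi)
b=least_squares(res,[.005,0,-.018,.5,0],loss='soft_l1',f_scale=.5,x_scale=[.01,.01,.01,.1,.1])
print(len(P),'black face centre rel TCP (tool)',b.x[:3].round(4),'tilt',np.degrees(b.x[3:]).round(1),np.sqrt((b.fun**2).mean()).round(2))
E
```

```text
dish [ 0.4582 -0.1223] rms 0.0012
 tool shift [ 0.0068 -0.0101  0.0498]
109 black face centre rel TCP (tool) [ 0.0089  0.0007 -0.0057] tilt [30.8 -0. ] 0.95
```

```bash
python3 -m handwheel '[[0.008,-0.0052,0.03,0],[0.0078,-0.0052,0.03,0],[0,0,0.025,0],[0,0,0.015,0],[0,0,0,0]]' | egrep 'pos|force:|gap'
python3 -m handwheel '[[0,0,0.003,0],[0,0,0,0]]' | egrep 'pos|force:'
python3 -m handwheel '[[0,0,0.002,0],[0,0,0,0]]' | egrep 'pos|force:'
python3 - <<'E'
from h import *
need([.458,-.1226,.0367]);print(st()[0]['t'],st()[0]['wrist_torque'])
E
```

```text
eef_pos: [0.4482, -0.1234, 0.048]
force: [0.2, -0.3, -0.2]
finger_gap: 0.0669
grip_force: 11.9
eef_pos: [0.4494, -0.1238, 0.0469]
force: [-0.5, -0.2, -1.0]
grip_force: 11.9
eef_pos: [0.4491, -0.1237, 0.0444]
force: [0.3, 0.3, 0.2]
grip_force: 11.9
 tool shift [-0.009   0.0001  0.0077]
16.9 [ 0.06929701 -0.01189114 -0.04906447]
```

```bash
python3 -m handwheel '[[0,0,0.003,0],[0,0,0,0]]' | egrep 'pos|force:'
python3 -m handwheel '[[0,0,0.0025,0],[0,0,0,0]]' | egrep 'pos|force:'
python3 -m handwheel '[[0,0,0.002,0],[0,0,0,0]]' | egrep 'pos|force:'
python3 -m handwheel '[[-0.0015,0,0.002,0],[0,0,0,0]]' | egrep 'pos|force:'
```

```text
eef_pos: [0.4487, -0.1236, 0.0408]
force: [-0.8, -0.2, -0.3]
grip_force: 11.9
eef_pos: [0.4487, -0.1236, 0.0383]
force: [-0.6, -0.1, -0.1]
grip_force: 11.9
eef_pos: [0.4487, -0.1236, 0.0363]
force: [-0.2, 0.1, -0.6]
grip_force: 11.9
eef_pos: [0.4504, -0.1235, 0.0343]
force: [0.4, -0.9, -1.6]
grip_force: 11.9
```

```bash
python3 -m handwheel '[[-0.0025,0,0.003,0],[0,0,0,0]]' | egrep 'pos|force:'
python3 -m handwheel '[[-0.003,0,0.003,0],[0,0,0,0]]' | egrep 'pos|force:'
python3 -m handwheel '[[-0.003,0,0.003,0],[0,0,0,0]]' | egrep 'pos|force:'
python3 - <<'E'
from h import *
print(st()[0]['t'])
c=snap('wrist','w7');s=snap('side','s7')
A=cv2.resize(np.ascontiguousarray(c['image'][120:400,150:430,::-1]),None,fx=1.5,fy=1.5)
B=cv2.resize(s['image'][205:300,195:285,::-1],None,fx=4.2,fy=4.2,interpolation=cv2.INTER_CUBIC)
B=cv2.copyMakeBorder(B,0,max(0,420-B.shape[0]),0,0,0)[:420]
cv2.imwrite('pics/c7.png',np.hstack([A,B])[:, :800])
E
```

```text
eef_pos: [0.4531, -0.1232, 0.0314]
force: [0.1, -0.2, 0.7]
grip_force: 11.9
eef_pos: [0.4563, -0.1228, 0.0285]
force: [1.3, 1.2, 1.7]
grip_force: 12.0
eef_pos: [0.4592, -0.1225, 0.0254]
force: [1.7, 0.9, 2.1]
grip_force: 12.0
18.3
```

View pics/c7.png

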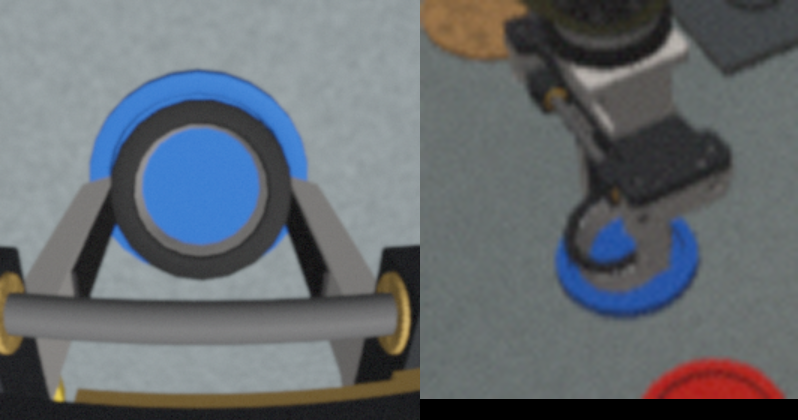

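Left: the ring is centred over the blue dish's pocket in y and partly flattened. Right: the side view shows it standing in the dish on its low edge. I'll keep lowering gently so that it rotates flat.

```bash
python3 -m handwheel '[[-0.0005,0,0.002,0],[0,0,0,0]]' | egrep 'pos|force:'
python3 -m handwheel '[[-0.0005,0,0.002,0],[0,0,0,0]]' | egrep 'pos|force:'
python3 -m handwheel '[[-0.0005,0,0.0015,0],[0,0,0,0]]' | egrep 'pos|force:'
cat > fit2.py <<'E'
from h import *
from scipy.optimize import least_squares
import sys
n=sys.argv[1];x0=eval(sys.argv[2]);c=snap('wrist',n);im=cv2.cvtColor(np.array(c['image']),cv2.COLOR_RGB2BGR)
s,p,R=st();print('t',s['t'],p.round(4))
g=cv2.GaussianBlur(cv2.cvtColor(im,cv2.COLOR_BGR2GRAY),(3,3),0).astype(np.float32)
d=(cv2.GaussianBlur(im,(3,3),0).max(2)).astype(np.float32)   # black: all channels low
ctr=proj(c,p+R@np.array(x0[:3]),True);I=[];Oo=[]
for q in np.linspace(0,2*np.pi,160,endpoint=False):
    rr=np.arange(25,75,.25);u=ctr[0]+rr*np.cos(q);v=ctr[1]+rr*np.sin(q)
    z=cv2.remap(d,u.astype(np.float32)[None],v.astype(np.float32)[None],cv2.INTER_LINEAR)[0]
    dark=z<85
    if not dark.any(): continue
    i=int(np.argmax(dark)); I.append((u[i],v[i]))
    j=i+int(np.argmax(~dark[i:]))
    if j>i and rr[j]<70: Oo.append((u[j],v[j]))
I=np.array(I);Oo=np.array(Oo)
def circ(x,rad):
    th=np.linspace(0,2*np.pi,180,endpoint=False);nn=np.array([np.sin(x[3]),x[4],-np.cos(x[3])]);nn/=np.linalg.norm(nn)
    f1=np.cross([0,1,0],nn);f1/=np.linalg.norm(f1);f2=np.cross(nn,f1)
    return np.array([proj(c,p+R@(x[:3]+rad*(np.cos(t)*f1+np.sin(t)*f2)),True) for t in th])
def one(x,rad,P):
    Q=circ(x,rad);k=Q.mean(0);A=np.arctan2(*(Q-k).T[::-1]);o=np.argsort(A);rd=np.hypot(*(Q-k).T)
    return np.hypot(*(P-k).T)-np.interp(np.arctan2(*(P-k).T[::-1]),A[o],rd[o],period=2*np.pi)
b=least_squares(lambda x:np.r_[one(x,.034,Oo),one(x,.0245,I)],x0,loss='soft_l1',f_scale=.4,x_scale=[.01,.01,.01,.1,.1])
w=p+R@b.x[:3]
print('face centre tool',b.x[:3].round(4),'world',w.round(4),'tilt',np.degrees(b.x[3:]).round(1),'n',len(I),len(Oo),'med res',np.median(abs(b.fun)).round(2))
hsv=cv2.cvtColor(im,cv2.COLOR_BGR2HSV);m=cv2.inRange(hsv,np.array((100,130,90)),np.array((120,255,255)))
k,l,ss,ce=cv2.connectedComponentsWithStats(m)
pts=np.argwhere(m>0)[:,::-1];pts=pts[np.hypot(*(pts-ctr).T)<95].astype(np.float32)
h=cv2.convexHull(pts)[:,0];X=np.array([atz(c,*q,.01,True)[:2] for q in h])
f=least_squares(lambda x:np.hypot(*(X-x[:2]).T)-.048,[.458,-.1226],loss='soft_l1',f_scale=.0005)
print('dish',f.x.round(4),np.median(abs(f.fun)).round(4))
E
python3 fit2.py w8 '[.004,0,-.02,.2,0]'
```

```text
eef_pos: [0.4594, -0.1225, 0.0235]
force: [2.5, -0.7, 1.9]
grip_force: 12.0
eef_pos: [0.4597, -0.1224, 0.0213]
force: [1.1, 0.0, 2.0]
grip_force: 12.0
eef_pos: [0.4602, -0.1223, 0.0198]
force: [1.8, -0.3, 1.2]
grip_force: 12.0
t 19.05 [ 0.4601 -0.1223  0.0199]
face centre tool [ 0.0084  0.0003 -0.0147] world [ 0.4518 -0.123   0.0346] tilt [9.  0.6] n 160 126 med res 0.95
dish [ 0.4581 -0.1233] 0.0009
```

```bash
python3 -m handwheel '[[-0.0005,0,0.0015,0],[0,0,0,0]]' | egrep 'pos|force:'
python3 -m handwheel '[[-0.0005,0,0.0015,0],[0,0,0,0]]' | egrep 'pos|force:'
python3 -m handwheel '[[-0.0005,0,0.001,0],[0,0,0,0]]' | egrep 'pos|force:'
python3 fit2.py w9 '[.004,0,-.015,.05,0]'
```

```text
eef_pos: [0.4607, -0.1222, 0.0184]
force: [1.2, 1.1, 2.1]
grip_force: 12.0
eef_pos: [0.4612, -0.1222, 0.0169]
force: [1.6, 1.0, 2.1]
grip_force: 12.0
eef_pos: [0.4617, -0.1221, 0.0159]
force: [0.9, 2.5, 1.5]
grip_force: 12.0
t 19.7 [ 0.4617 -0.1221  0.016 ]
face centre tool [ 0.007   0.0002 -0.0156] world [ 0.4547 -0.1227  0.0316] tilt [ 1.4 -0.3] n 160 153 med res 0.91
dish [ 0.4579 -0.1235] 0.0008
```

```bash
python3 -m handwheel '[[-0.001,0,0.001,0],[0,0,0,0]]' | egrep 'pos|force:'
python3 -m handwheel '[[-0.001,0,0.0005,0],[0,0,0,0]]' | egrep 'pos|force:'
python3 fit2.py w10 '[.006,0,-.015,.0,0]'
```

```text
eef_pos: [0.4625, -0.122, 0.0148]
force: [0.0, 0.3, 1.5]
grip_force: 12.0
eef_pos: [0.4637, -0.122, 0.0144]
force: [-1.1, 0.2, 1.1]
grip_force: 12.0
t 20.15 [ 0.4637 -0.122   0.0144]
face centre tool [ 0.0069  0.0002 -0.0158] world [ 0.4568 -0.1226  0.0303] tilt [-0.7 -0.2] n 160 153 med res 0.84
dish [ 0.4579 -0.1234] 0.001
```

```bash
python3 -m handwheel '[[0,0,0.0008,0],[0,0,0,0]]' | egrep 'pos|force:'
python3 -m handwheel '[[0,0,0.0007,0],[0,0,0,0]]' | egrep 'pos|force:'
python3 fit2.py w11 '[.006,0,-.015,.0,0]'
```

```text
eef_pos: [0.464, -0.122, 0.0139]
force: [1.0, 0.8, 2.3]
grip_force: 12.0
eef_pos: [0.4641, -0.1219, 0.0136]
force: [-3.7, 2.7, 10.5]
grip_force: 12.0
t 20.6 [ 0.4641 -0.1219  0.0136]
face centre tool [ 0.0068  0.0001 -0.0162] world [ 0.4573 -0.1226  0.0298] tilt [-1.6 -0.4] n 160 153 med res 0.76
dish [ 0.458  -0.1232] 0.001
```

Force rises stiffly and the tilt is about 0, so the ring is flat on the pocket floor. I'll relax, release, rise and check.

```bash
python3 -m handwheel '[[0,0,-0.0007,0],[0,0,0,0]]' | egrep 'pos|force:'
python3 -m handwheel '[[0,0,0,0],[0,0,0,0],[0,0,0,0],[0,0,0,0],[0,0,0,0]]' 0 | egrep 'pos|force:|gap'
python3 -m handwheel '[[0,0,-0.01,0],[0,0,-0.02,0],[0,0,-0.03,0],[0,0,-0.03,0],[0,0,0,0]]' | egrep 'pos|force:|gap'
python3 fit2.py w12 '[.006,0,.07,.0,0]'
```

```text
eef_pos: [0.4637, -0.1219, 0.0137]
force: [-0.1, 1.1, 2.5]
grip_force: 12.0
eef_pos: [0.4638, -0.1219, 0.0137]
force: [-1.2, 0.2, -0.0]
finger_gap: 0.0938
grip_force: 0.0
eef_pos: [0.4655, -0.1225, 0.108]
force: [0.2, -0.5, -0.9]
finger_gap: 0.0939
grip_force: 0.0
t 21.85 [ 0.4646 -0.1222  0.1059]
face centre tool [0.0074 0.0007 0.0807] world [ 0.4575 -0.1224  0.0251] tilt [ 0.2 -0.9] n 160 160 med res 0.83
dish [ 0.4577 -0.1229] 0.001
```

```bash
python3 -c "
from cell import r
print(r.finish_job())"
```

```text
the job is handed in; nothing more can be done
None
```

I sized the ring from the mat on the cone: it went home on the blue step (49 mm bore). It now lies flat, black face up, in the blue dish's pocket, and the job was handed in at about 22 s of the 58 s allowed.

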